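# Unstack the toy tractor blanks into their carrier boards

### The arm

A 6-joint arm with a two-finger parallel gripper is mounted at the origin on the work surface. World frame = base frame: x ahead of the robot, y to its left, z up, the work surface at z = 0. Lengths are in m, angles in degrees, forces in N, time in s.
With the tool pointing down it reaches from about 0.4 to 0.825 m from the base axis. Payload 7 kg.
Tool frame: the origin (TCP) lies midway between the tips of the shut fingers; the grasp point (between the pads) lies 19 mm behind it; z points along the fingers, y is the line along which they close (so a half turn about z gives the same grasp; the last joint's range is limited). The gripper opens to 88 mm and grips with 3 to 60 N. Pads are 19 mm wide; open, the fingers measure 130 mm over their backs; the gripper's body (78 mm by 193 mm) begins 47 mm behind the grasp point.
Start: joints at [-56.373, 20.546, 0.682, 0, -70.136, -16.507], TCP at [0.199, -0.645, 0.227] pointing down, gripper open.
Joint ranges: [-176.03, 176.03], [-82.01, 121.73], [-58.28, 71.71], [-173.87, 95.51], [-174.79, -0.11], [-173.66, 173.66]. Speed limits (degrees/s): [136.94, 136.94, 172.46, 180, 180, 180].

### API

Orientations are given as a 3x3 rotation matrix whose columns are the frame's x, y, z axes.
In Python, from rig import robot gives the robot as it stands. Calls block until the motion is done:
- robot.goto(position, orientation): joint-space move of the TCP to a pose.
- robot.servo_line(position, ori=None, speed=0.15): straight line of the TCP; ori=None keeps the orientation; speed is the mean speed in m/s.
- robot.movej(angles): joint-space move.
- robot.move_gripper(opening): opening from 0.0 (shut) to 1.0 (fully open); the grip force is fixed at half the most; returns when the fingers have stopped.
- robot.dwell(seconds).
- robot.ik(position, orientation): joint angles nearest the present ones, or None.
- robot.grab_frame(name): name is "side" or "top"; returns (picture, depth): 420x560x3 uint8, red, green, blue; 420x560 float32, m along the optical axis (not along the pixel's ray), 0 where there is no reading.
- robot.camera_info(name): a dict with "vfov" (degrees; the focal length in pixels is half the picture's height over the tangent of half this angle, whatever the lens; pixels are square), "cx", "cy" (the principal point, pixels), "view" (4x4, takes a point from world to camera coordinates). Camera axes: x right, y down, z forward; pixel columns grow to the right and rows downward; lengths in m; the calibration is good to about 2 mm. A picture is of the moment at which its call begins. camera_info takes no time and is no camera call.
A pose or a line that the arm cannot do raises robot.Unreachable and nothing moves.
- robot.job_done(): hands the job in; it is judged then, once.
Readings, each from a call of its own:
- robot.read_t(): time.
- robot.read_qpos(): joint angles.
- robot.read_qvel(): joint speeds.
- robot.read_effort(): joint torques, N m.
- robot.read_position(): TCP position.
- robot.read_tcp_rot(): TCP orientation.
- robot.read_force(): force on the tool from outside, world axes, zero at the start.
- robot.read_ft_torque(): the same for the moment, N m.
- robot.read_grip_width(): opening from 0.0 (shut) to 1.0 (fully open).
- robot.read_finger_force(): force on a finger pad.
Only numpy, scipy, OpenCV 4.12 (cv2) and the standard library are available. Lean on these libraries where they do the work, as an engineer would, in place of code of your own. Each camera call takes 0.05 s, during which the arm holds its last target. There are 200 camera calls.

### The job

Take the stack of sawn toy tractor parts apart from the top down, one part at a time, and lay each part flat in the recess of the carrier board that matches its shape and size, before you take the next. Set the parts down rather than dropping them, and leave the glue bottle and the glass jar standing where they are.

Things in the scene. Friction and masses are not known exactly. Their poses are not given: they have to be found in the camera images.
- small_wheel_mid (a point): Small wheel: plain pale wooden disc, 34 mm across, 30 mm thick, lying flat with a dark axle hole in the middle of its top; starts as the topmost (fourth) part of the stack. The point is its centre, 15 mm above its underside; z is up.
- big_wheel_mid (a point): Large wheel: pale wooden disc, 54 mm across, 30 mm thick, lying flat; third from the bottom of the stack, under the small wheel. The point is its centre, 15 mm above its underside; z is up.
- cab_mid (a point): Cab: pale wooden square block, 58 x 58 mm, 30 mm thick; second from the bottom of the stack, under the large wheel. The point is its centre, 15 mm above its underside; x and y are square to its sides, z is up.
- chassis_mid (a point): Chassis: pale wooden oblong block, 62 mm wide (its x) and 126 mm long (its y), 30 mm thick, with a dark dowel hole near each end of its top; lies on the bench at the bottom of the stack. The point is its centre, 15 mm above its underside; z is up.
- small_tray: Carrier board for the small wheel: square plywood board 70 x 70 mm, 10 mm thick, fixed to the bench, with a round cork-floored recess 51 mm across and 5 mm deep in its middle. Origin: centre of its underside; the recess floor is 5 mm and the rim 10 mm above it.
- big_tray: Carrier board for the large wheel: square plywood board 90 x 90 mm, 10 mm thick, fixed to the bench, with a round cork-floored recess 72 mm across and 5 mm deep. Origin: centre of its underside; the recess floor is 5 mm and the rim 10 mm above it.
- cab_tray: Carrier board for the cab: square plywood board 94 x 94 mm, 10 mm thick, fixed to the bench, with a square cork-floored recess 76 x 76 mm and 5 mm deep, its sides along the board's x and y. Origin: centre of its underside; the recess floor is 5 mm and the rim 10 mm above it.
- chassis_tray: Carrier board for the chassis: oblong plywood board 96 mm (its x) by 160 mm (its y), 10 mm thick, fixed to the bench, with an oblong cork-floored recess 80 mm (x) by 144 mm (y) and 5 mm deep. Origin: centre of its underside; the recess floor is 5 mm and the rim 10 mm above it.
- glue: Bystander: yellow plastic glue bottle, 64 mm across, 170 mm tall, standing loose at the far side of the bench. Origin: centre of its underside.
- jar: Bystander: glass jar with a steel lid, 60 mm across, 75 mm tall, standing loose among the parts and boards. Origin: centre of its underside.
Mind the look-alikes: they are no part of the job. What is shaped like the part that bears cab_mid but blue or orange is not meant.

How it is judged:
By the outcome, as a careful person would: the job done as asked, in the order asked, and still so for the second after the job is handed in, with the robot touching nothing.
It also fails if it takes over 120 s, if anything falls off the work surface, if the arm or the gripper's body presses on something with over 40 N, if the wrist force passes 120 N, or if a joint passes its speed limit or range.

## Working session

There is one attempt and no reset: what is moved stays moved. The work goes in short steps, each a Python script; the robot and the scene stay as the last script left them, time stands still between calls to the robot, and variables do not carry over. Pictures are saved under pics/ and viewed, at most 14 in all, crops included, and the job is handed in when it is done.

```bash
mkdir -p pics; ls
cat > h.py <<'E'
import numpy as np, cv2
from rig import robot
def snap(n,f):
    p,d=robot.grab_frame(n); cv2.imwrite(f'pics/{f}.png',p[:,:,::-1]); np.save(f'pics/{f}.npy',d); return p,d
def cloud(n,d):
    c=robot.camera_info(n); h,w=d.shape; f=h/2/np.tan(np.radians(c['vfov'])/2)
    v,u=np.mgrid[:h,:w]; P=np.stack([(u-c['cx'])/f*d,(v-c['cy'])/f*d,d],-1)
    T=np.linalg.inv(np.array(c['view'])); return P@T[:3,:3].T+T[:3,3]
E
python3 - <<'E'
from h import *
for n in('top','side'):
    p,d=snap(n,n+'0'); print(n,robot.camera_info(n),(d==0).sum())
    np.save(f'pics/{n}0c.npy',cloud(n,d))
print(robot.read_t(), robot.read_tcp_rot())
E
```

```text
pics
top {'vfov': 53.54800903441946, 'cx': 280.5900920707994, 'cy': 209.6146429499024, 'view': array([[ 0.02537748, -0.99967673, -0.00155593, -0.06533123],
       [-0.99228229, -0.02500074, -0.12145295,  0.61287901],
       [ 0.12137479,  0.0046261 , -0.99259597,  1.00748866],
       [ 0.        ,  0.        ,  0.        ,  1.        ]])} 936
side {'vfov': 54.7057314078019, 'cx': 281.2146396797589, 'cy': 214.2367999662793, 'view': array([[ 0.99929548, -0.03750359, -0.00142227, -0.58255591],
       [-0.02337911, -0.59240409, -0.80530169,  0.03137545],
       [ 0.02935915,  0.80476759, -0.59286353,  0.92238783],
       [ 0.        ,  0.        ,  0.        ,  1.        ]])} 915
0.1 [[-9.55739719e-01 -2.94212988e-01 -5.53576874e-04]
 [-2.94213484e-01  9.55738731e-01  1.38022337e-03]
 [ 1.22995215e-04  1.48200408e-03 -9.99998894e-01]]
```

View pics/top0.png

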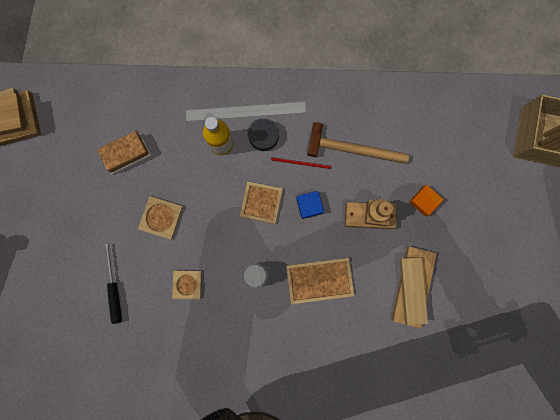

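View pics/side0.png

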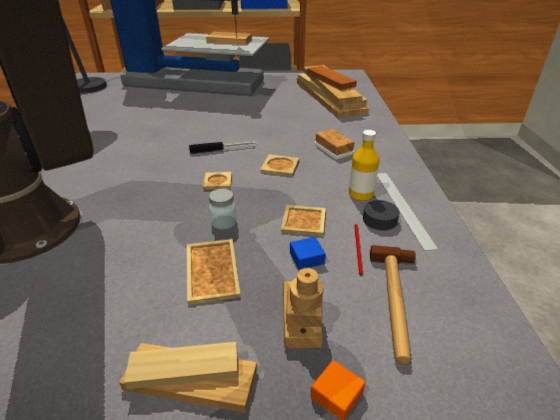

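The top view shows the stack at about (378,212). The boards are small (187,284), big (160,217), cab (262,202) and chassis (320,281), with the jar at (256,275) and the glue at (215,135). The blue (310,204) and orange (428,200) blocks are decoys.

```bash
cat > m.py <<'E'
from h import *
C=np.load('pics/top0c.npy'); 
def rect(u,v,r,lo,hi,name):
    W=C[v-r:v+r,u-r:u+r].reshape(-1,3); m=(W[:,2]>lo)&(W[:,2]<hi); Q=W[m]
    (c,s,a)=cv2.minAreaRect((Q[:,:2]*1000).astype(np.float32)); print(name,len(Q),'z%.4f'%np.median(Q[:,2]),np.round(c,1),np.round(s,1),round(a,1))
print('bench',np.median(C[330:350,60:100,2]), np.median(C[240:250,260:340,2]))
for a in [(187,284,20),(160,217,26),(262,202,25),(320,281,38)]: rect(*a,.0035,.016,'tray')
for lo,hi in [(.112,.13),(.082,.098),(.052,.068),(.022,.038)]: rect(375,212,36,lo,hi,'stack')
rect(256,275,18,.065,.09,'jar'); rect(215,135,28,.05,.2,'glue'); rect(310,204,18,.015,.06,'blue');rect(428,200,20,.015,.07,'orange')
rect(412,290,42,.01,.09,'scrap')
a=cv2.imread('pics/top0.png')[170:250,330:450]; cv2.imwrite('pics/c1.png',cv2.resize(a,None,fx=6,fy=6,interpolation=cv2.INTER_CUBIC))
E
python3 m.py
```

```text
bench 0.000982033123229864 0.0006884757952410059
tray 805 z0.0090 [423.8 184. ] [98.2 99.6] 3.0
tray 1340 z0.0083 [592.9 263.3] [132.4 134.6] 1.5
tray 1363 z0.0075 [638.8   0.9] [128.6 128.2] 1.4
tray 2454 z0.0067 [ 440.7 -153.9] [188.  192.3] 1.4
stack 176 z0.1203 [ 614.1 -291.8] [32.9 32.2] 4.1
stack 223 z0.0905 [ 613.4 -285.4] [52.5 49.3] 17.7
stack 155 z0.0600 [ 611.  -290.3] [59.7 57.7] 84.7
stack 665 z0.0305 [ 601.2 -302.2] [186.4  91.8] 72.6
jar 388 z0.0757 [450.7   7.9] [49.4 50.2] 1.4
glue 733 z0.1177 [787.  109.4] [55.8 63.5] 31.8
blue 532 z0.0305 [ 632.4 -123.4] [58.4 58.2] 15.3
orange 561 z0.0301 [ 650.4 -421.1] [58.4 59.1] 48.4
scrap 2361 z0.0363 [ 432.4 -383.5] [ 88.4 191. ] 79.9
```

View pics/c1.png

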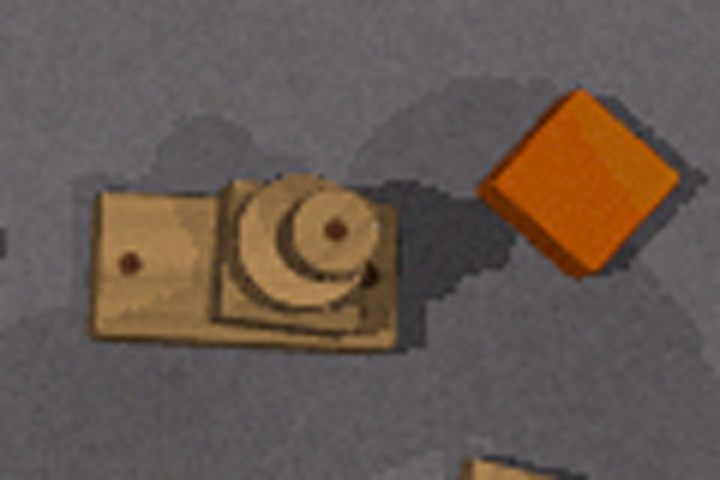

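The enlarged crop shows the chassis lying almost along world y, with the stack over its right half and the orange block about 12 cm away. I'll refine the boards and parts with a colour mask, because depth noise spoiled the thin boards.

```bash
cat > m2.py <<'E'
from h import *
from scipy.ndimage import label, binary_opening
def measure(f,items,cam='top'):
    img=cv2.imread(f'pics/{f}.png'); d=np.load(f'pics/{f}.npy')
    c=robot.camera_info(cam); C=cloud(cam,d); T=np.linalg.inv(np.array(c['view'])); F=210/np.tan(np.radians(c['vfov'])/2)
    S=cv2.cvtColor(img,cv2.COLOR_BGR2HSV)[...,1]
    for name,u,v,r,lo,hi,z in items:
        m=np.zeros(S.shape,bool); sl=np.s_[v-r:v+r,u-r:u+r]
        m[sl]=((S>75)&(C[...,2]>lo)&(C[...,2]<hi))[sl]; m=binary_opening(m)
        L,n=label(m); k=np.argmax(np.bincount(L.ravel())[1:])+1; vv,uu=np.nonzero(L==k)
        R=np.stack([(uu-c['cx'])/F,(vv-c['cy'])/F,np.ones(len(uu))],-1)@T[:3,:3].T; O=T[:3,3]
        Q=(O+R*((z-O[2])/R[:,2])[:,None])[:,:2]
        cc,s,a=cv2.minAreaRect((Q*1000).astype(np.float32)); print(name,len(uu),np.round(cc,1),np.round(s,1),round(a,1), 'mean',np.round(Q.mean(0)*1000,1))
E
python3 - <<'E'
from m2 import *
measure('top0',[('small',187,284,24,-.01,.02,.01),('big',160,217,32,-.01,.02,.01),('cabt',262,202,30,-.01,.02,.01),('chast',320,281,45,-.01,.02,.01),
('sw',375,212,36,.112,.13,.12),('bw',375,212,36,.082,.098,.09),('cab',375,212,36,.052,.068,.06),('chas',375,212,36,.022,.036,.03)])
# circle/edge fits for hidden parts
C=np.load('pics/top0c.npy')[185:240,335:405].reshape(-1,3)
S=np.load('pics/side0c.npy')[255:350,270:335].reshape(-1,3)
A=np.vstack([C,S])
for lo,hi in [(.095,.115),(.065,.085),(.035,.055),(.006,.025),(.116,.125),(.086,.094),(.056,.064),(.026,.034)]:
    for n,P in (('top',C),('side',S)):
        Q=P[(P[:,2]>lo)&(P[:,2]<hi)]; 
        if len(Q): print(n,lo,len(Q),np.round(np.percentile(Q[:,:2],[2,98],axis=0)*1000).tolist())
E
```

```text
small 790 [421.6 182.4] [67.1 72.2] 1.5 mean [421.6 182.6]
big 1249 [590.3 259.9] [92.5 90.1] 74.0 mean [590.1 259.9]
cabt 1311 [636.1   1.9] [94.2 94.8] 80.3 mean [635.8   1.8]
chast 2433 [ 440.3 -152.8] [ 96.6 160.8] 8.5 mean [ 440.3 -153. ]
sw 176 [ 614.1 -291.3] [32.3 32.8] 89.8 mean [ 613.8 -291.2]
bw 216 [ 611.9 -281.3] [52.  43.7] 17.0 mean [ 611.4 -278.1]
cab 116 [ 591.5 -288.3] [58.8 20.7] 86.2 mean [ 589. -288.]
chas 510 [ 608.3 -256.6] [62.8 83. ] 0.4 mean [ 606.7 -241.9]
top 0.095 30 [[598.0, -295.0], [625.0, -275.0]]
side 0.095 184 [[597.0, -312.0], [628.0, -297.0]]
top 0.065 37 [[588.0, -290.0], [627.0, -261.0]]
side 0.065 278 [[586.0, -317.0], [637.0, -293.0]]
top 0.035 56 [[581.0, -307.0], [640.0, -232.0]]
side 0.035 286 [[579.0, -325.0], [635.0, -318.0]]
top 0.006 67 [[558.0, -347.0], [669.0, -200.0]]
side 0.006 506 [[576.0, -344.0], [663.0, -141.0]]
top 0.116 169 [[600.0, -307.0], [628.0, -276.0]]
side 0.116 289 [[598.0, -311.0], [628.0, -280.0]]
top 0.086 209 [[589.0, -307.0], [639.0, -261.0]]
side 0.086 323 [[588.0, -316.0], [637.0, -275.0]]
top 0.056 135 [[582.0, -319.0], [641.0, -260.0]]
side 0.056 361 [[581.0, -324.0], [636.0, -273.0]]
top 0.026 611 [[578.0, -339.0], [639.0, -215.0]]
side 0.026 795 [[576.0, -343.0], [646.0, -149.0]]
```

```bash
cat > pp.py <<'E'
from m2 import *
def R(a):
    a=np.radians(a); s,c=np.sin(a),np.cos(a); return np.array([[-s,c,0],[c,s,0],[0,0,-1.]])
Z=.24; OFF=.008
def pick(x,y,a,under):
    """a: closing-line angle; tries both half turns; under: height of the part's underside"""
    best=None; q0=np.array(robot.read_qpos())
    for k in (a,a+180):
        q=robot.ik([x,y,Z],R(k))
        if q is not None and (best is None or abs(q[5])<best[0]): best=(abs(q[5]),k,q)
    a=best[1]; print('yaw',a,np.round(best[2],1))
    robot.move_gripper(1.0); robot.goto([x,y,Z],R(a))
    robot.servo_line([x,y,under+OFF+.03],speed=.15); robot.servo_line([x,y,under+OFF],speed=.05)
    robot.move_gripper(0.0); w=robot.read_grip_width()*88; print('width mm',w,'F',robot.read_finger_force(),'t',robot.read_t())
    f0=np.array(robot.read_force())
    robot.servo_line([x,y,under+OFF+.02],speed=.04); robot.servo_line([x,y,Z],speed=.15)
    print('still',robot.read_grip_width()*88,'lift',np.round(np.array(robot.read_force())-f0,1)); return a
def place(x,y,a):
    robot.goto([x,y,Z],R(a)); z=.005+OFF
    robot.servo_line([x,y,z+.03],speed=.15); robot.servo_line([x,y,z+.003],speed=.05); robot.dwell(.2)
    f0=robot.read_force()[2]; h=z+.003
    while h>z-.0015 and robot.read_force()[2]-f0<3: h-=.0005; robot.servo_line([x,y,h],speed=.01)
    print('down at',h-OFF,'dF',robot.read_force()[2]-f0)
    robot.move_gripper(1.0); robot.dwell(.2); robot.servo_line([x,y,h+.035],speed=.08); robot.servo_line([x,y,Z],speed=.2)
    print('t',robot.read_t(),np.round(robot.read_qpos(),1))
E
python3 - <<'E'
from pp import *
for n,p in dict(s=(.6137,-.292),st=(.4216,.1825),bt=(.590,.260),ct=(.636,.0018),cht=(.4403,-.153)).items():
    for a in (0,90,180,270):
        q=robot.ik([*p,Z],R(a)); q2=robot.ik([*p,.01],R(a)); print(n,a,None if q is None else np.round(q,0),q2 is not None)
E
```

```text
s 0 [  -9.   21.    2.    0.  -72. -171.] True
s 90 [ -9.  21.   2.   0. -72. -81.] True
s 180 [ -9.  21.   2.   0. -72.   9.] True
s 270 [ -9.  21.   2.   0. -72.  99.] True
st 0 [ 48.  -1. -24.   0. -67. 132.] True
st 90 [  48.   -1.  -24.    0.  -67. -138.] True
st 180 [ 48.  -1. -24.   0. -67. -48.] True
st 270 [ 48.  -1. -24.   0. -67.  42.] True
bt 0 [ 41.  17.  -2.   0. -70. 139.] True
bt 90 [  41.   17.   -2.    0.  -70. -131.] True
bt 180 [ 41.  17.  -2.   0. -70. -41.] True
bt 270 [ 41.  17.  -2.   0. -70.  49.] True
ct 0 [ 18.  16.  -3.   0. -70. 162.] True
ct 90 [  18.   16.   -3.    0.  -70. -108.] True
ct 180 [ 18.  16.  -3.   0. -70. -18.] True
ct 270 [ 18.  16.  -3.   0. -70.  72.] True
cht 0 None False
cht 90 [  5.  -0. -23.   0. -67. -95.] True
cht 180 [  5.  -0. -23.   0. -67.  -5.] True
cht 270 [  5.  -0. -23.   0. -67.  85.] True
```

Run:
```python
from pp import *
a=pick(.6137,-.292,180,.09); place(.4216,.1825,a)
snap('top','top1')
measure('top1',[('bw',375,212,36,.082,.1,.09),('cab',375,212,36,.052,.068,.06),('chas',375,212,36,.022,.036,.03)])
```

```text
yaw 180 [ -9.1  20.6   2.5   0.  -71.9   9.1]
width mm 33.30222246037425 F 29.99995082616806 t 4.8417
still 33.47492982807362 lift [-0.3  0.3 -1.1]
down at 0.004499999999999997 dF 6.327920667320124
t 15.3583 [ 48.1  -0.8 -24.1  -0.  -66.8 -48.1]
bw 402 [ 614.2 -286.8] [51.7 53.2] 45.5 mean [ 613.4 -286.6]
cab 122 [ 592.7 -287.4] [59.3 23.4] 81.0 mean [ 589.3 -287.8]
chas 507 [ 608.2 -255.3] [63.  80.4] 0.4 mean [ 606.8 -241.6]
```

View pics/top1.png

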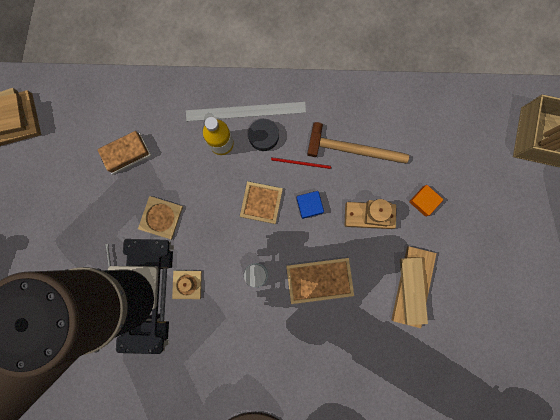

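The small wheel sits in its recess at (185,285). The large wheel is now exposed at (379,210), and the jar and glue haven't moved. Next is the large wheel.

Run:
```python
from pp import *
a=pick(.6138,-.287,180,.06); place(.5902,.2599,a)
snap('top','top2')
measure('top2',[('sw',187,284,22,.025,.045,.035),('bw',160,217,32,.025,.045,.035),('cab',375,212,36,.052,.07,.06),('chas',375,212,36,.022,.036,.03)])
a=cv2.imread('pics/top2.png')[170:310,110:420]; cv2.imwrite('pics/c2.png',cv2.resize(a,None,fx=2.5,fy=2.5))
```

```text
yaw 180 [ -8.6  20.4   2.2   0.  -71.8   8.6]
width mm 53.50780195496254 F 29.999990165233612 t 19.9667
still 53.74349024408602 lift [ 1.2  0.3 -2. ]
down at 0.004499999999999997 dF 6.581172440469663
t 30.55 [ 41.1  17.4  -2.4  -0.  -70.4 -41.1]
sw 155 [423.6 181.4] [31.7 32.4] 47.6 mean [423.7 181.4]
bw 371 [591.4 258.3] [52.6 52.5] 47.5 mean [591.3 257.9]
cab 558 [ 610.8 -289.8] [59.3 57.8] 84.2 mean [ 610.7 -290.2]
chas 510 [ 608.3 -256.6] [62.9 83. ] 0.4 mean [ 606.7 -241.9]
```

View pics/c2.png

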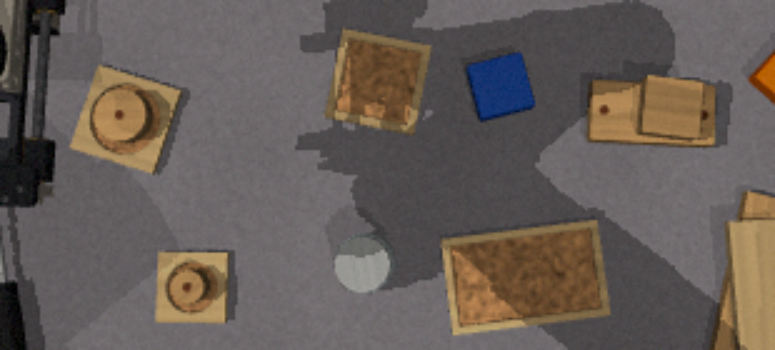

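Both wheels are flat in their recesses, at crop (120,115) and (188,287). The cab is clear, turned about -6°.

Run:
```python
from pp import *
a=pick(.6108,-.290,174.4,.03); place(.636,.0018,170.3)
snap('top','top3')
measure('top3',[('cab',262,202,30,.025,.045,.035),('chas',375,212,36,.022,.038,.03)])
a=cv2.imread('pics/top3.png')[100:310,110:450]; cv2.imwrite('pics/c3.png',cv2.resize(a,None,fx=2.3,fy=2.3))
```

```text
yaw 174.4 [ -8.9  20.2   2.    0.  -71.7   3.3]
width mm 58.09800726092381 F 30.00012069940567 t 35.45
still 58.10617683719077 lift [ 1.2 -0.6 -1.6]
down at 0.004499999999999997 dF 6.651394674515806
t 45.325 [ 17.7  16.5  -3.5  -0.  -70.1 -27.4]
cab 135 [634.  -19.2] [17.8 56.9] 80.4 mean [636.9 -20.6]
chas 1211 [ 608.  -276.2] [125.9  62.1] 88.6 mean [ 608.  -276.8]
```

View pics/c3.png

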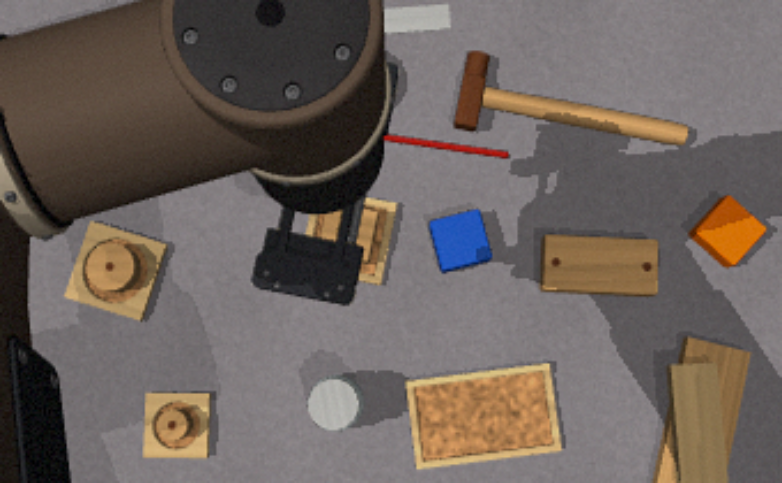

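The chassis is bare at crop (600,265). The arm partly hides the cab, so I'll check it with the side camera as the arm goes to the chassis.

Run:
```python
from pp import *
robot.goto([.608,-.2765,Z],R(178.6)); snap('top','top4'); snap('side','side4')
measure('top4',[('cab',262,202,30,.025,.045,.035),('tray',262,202,30,-.01,.022,.01)])
a=cv2.imread('pics/side4.png')[130:320,170:400]; cv2.imwrite('pics/c4.png',cv2.resize(a,None,fx=3,fy=3))
```

```text
cab 177 [639.9  18.9] [20.6 58.5] 79.5 mean [640.2  19. ]
tray 219 [647.4  41.9] [32.2 94.8] 60.8 mean [654.5  36.2]
```

View pics/c4.png

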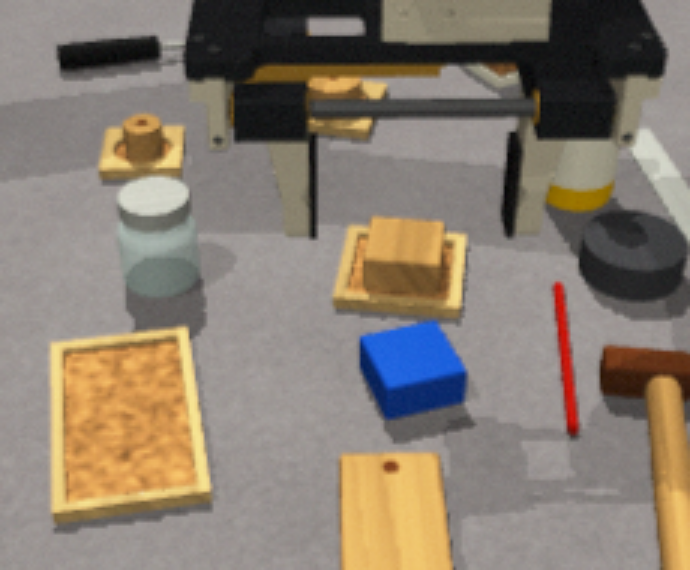

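The side crop shows the cab flat in its recess at (403,257). The chassis is next.

Run:
```python
from pp import *
a=pick(.608,-.2765,178.6,0.0); place(.4403,-.153,188.5)
robot.goto([.199,-.645,.26],R(107)); robot.dwell(.3); snap('top','top5'); print(robot.read_t())
measure('top5',[('chas',320,281,45,.025,.045,.035),('cab',262,202,30,.025,.045,.035),('bw',160,217,32,.025,.045,.035),('sw',187,284,22,.025,.045,.035)])
a=cv2.imread('pics/top5.png')[90:330,100:450]; cv2.imwrite('pics/c5.png',cv2.resize(a,None,fx=2.25,fy=2.25))
```

```text
yaw 178.6 [ -7.8  19.5   0.8   0.  -71.4   6.4]
width mm 61.81803537942232 F 30.00036656856537 t 49.825
still 62.030503048488576 lift [ 0.9 -1.2 -3.5]
down at 0.0049999999999999975 dF 3.8746179266804575
t 59.3083 [  5.1  -0.1 -23.4  -0.  -66.8   3.4]
61.6333
chas 1292 [ 442.7 -154. ] [ 61.8 125.9] 8.5 mean [ 442.6 -154. ]
cab 524 [6.367e+02 6.000e-01] [58.  58.4] 80.1 mean [6.367e+02 5.000e-01]
bw 372 [591.4 257.7] [54.4 52. ] 71.4 mean [591.1 257.6]
sw 156 [423.6 181.4] [31.6 32.5] 46.9 mean [423.7 181.3]
```

View pics/c5.png

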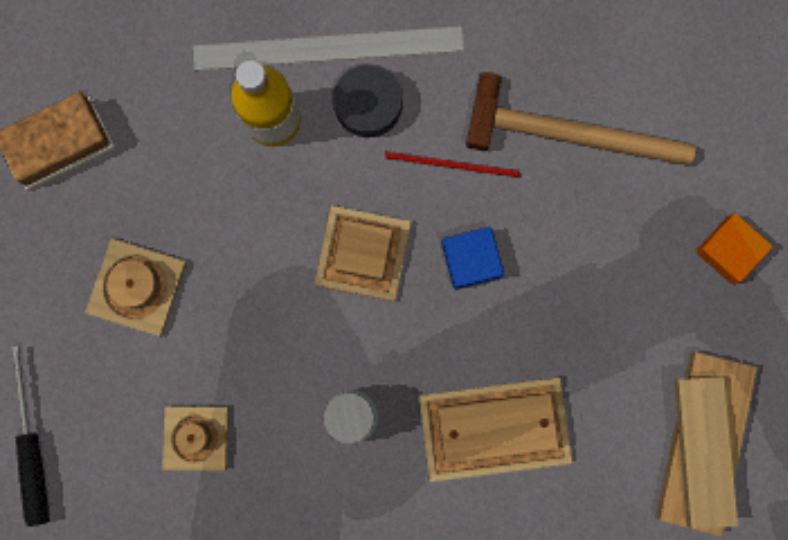

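All four parts lie within their recesses, and the jar (349,418) and glue (262,105) are standing where they were.

```bash
python3 -c "
from rig import robot
print(robot.job_done())"
```

```text
the job is handed in; nothing more can be done
None
```

I took the stack apart from the top down, laid all four parts flat in their matching recesses, left the jar and glue bottle standing where they were, and handed the job in at about 62 s.

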